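# Make up two furniture hardware kits

### The job

Make up the two hardware kits for the flat-pack furniture: the castor with the red brake, the oak foot and the green-capped jar of dowels go into the blue tray; the orange-wheeled castor and the white leg socket go into the yellow tray. Stand each part upright in a cell of its own, flat on the tray's floor (any cell of the right tray), and leave the black foot and the red-capped jar of screws where they stand.

Things in the scene. Friction and masses are not known exactly. Their poses are not given: they have to be found in the camera images.
- tray_blue: Blue kit tray, fixed to the bench, 80 mm (x) by 232 mm (y), rim 16 mm above the bench, walls 4 mm, floor 4 mm thick. A row of three open square cells, each 72 x 72 mm inside, centred at y = -76, 0 and +76 mm, x = 0 in its own frame. Origin: centre of its underside; z up.
- tray_yellow: Yellow kit tray, fixed to the bench, 80 mm (x) by 156 mm (y), rim 16 mm above the bench, walls 4 mm, floor 4 mm thick. A row of two open square cells, each 72 x 72 mm inside, centred at y = -38 and +38 mm, x = 0 in its own frame. Origin: centre of its underside; z up.
- castor_brake_center (a point): Braked castor with a black wheel and a red brake pedal, loose, standing wheel up on its steel plate (50 x 50 x 4 mm); 62 mm tall. Steel fork with flat cheeks, 30 mm wide over them (y), 30 mm long (x), up to 52 mm; wheel 44 mm across, 18 mm thick, axle along y: pinch the fork along y. Pedal at +x, 24 mm wide, 40 to 60 mm up, within the plate's outline. Origin at its centre, 31 mm above its underside; z up.
- castor_plain_center (a point): Castor without a brake, orange wheel, loose, standing wheel up on its steel plate (50 x 50 x 4 mm); 62 mm tall. Steel fork with flat cheeks, 30 mm wide over them (y), 30 mm long (x), up to 52 mm; wheel 44 mm across, 18 mm thick, axle along y: pinch the fork along y. Origin at its centre, 31 mm above its underside; z up.
- foot_oak_center (a point): Oak furniture foot, loose plain round cylinder of brown wood, 42 mm in diameter, 62 mm tall, standing upright. The top 4 mm is a steel disc 26 mm across. Origin at its centre, 31 mm above its underside; z up.
- foot_black_center (a point): Black plastic furniture foot, loose round cylinder, 42 mm in diameter, 62 mm tall, standing upright. The top 4 mm is a steel disc 26 mm across. Not part of either kit: it stays where it stands. Origin at its centre, 31 mm above its underside; z up.
- jar_dowels_center (a point): Closed clear jar of pale wooden dowels with a green cap, loose, 42 mm in diameter, 62 mm tall, standing upright. Origin at its centre, 31 mm above its underside; z up.
- jar_screws_center (a point): Closed clear jar of dark screws with a red cap, loose, 42 mm in diameter, 62 mm tall, standing upright. Not part of either kit: it stays where it stands. Origin at its centre, 31 mm above its underside; z up.
- socket_center (a point): White metal table-leg socket, loose: a square base plate 50 x 50 x 4 mm with an upright square tube 32 x 32 mm, open at the top, in its middle, sides parallel to the plate's; 62 mm tall, standing on its plate. Origin at its centre, 31 mm above its underside; z up.
Not all that is in view belongs to the job. Leave any purple look-alike of the part that bears castor_brake_center alone.

How it is judged:
By the outcome, as a careful person would: the job done as asked, in the order asked, and still so for the second after the job is handed in, with the robot touching nothing.
It also fails if it takes over 128 s, if anything falls off the work surface, if the arm or the gripper's body presses on something with over 40 N, if the wrist force passes 120 N, or if a joint passes its speed limit or range.

### The arm

A 6-joint arm with a two-finger parallel gripper is mounted at the origin on the work surface. World frame = base frame: x ahead of the robot, y to its left, z up, the work surface at z = 0. Lengths are in m, angles in degrees, forces in N, time in s.
With the tool pointing down it reaches from about 0.4 to 0.825 m from the base axis. Payload 7 kg.
Tool frame: the origin (TCP) lies on the front face of the gripper's body, between the roots of the fingers; the fingertips stand 66 mm ahead of it and the grasp point (between the pads) lies 47 mm ahead of it; z points along the fingers, y is the line along which they close (so a half turn about z gives the same grasp; the last joint's range is limited). The gripper opens to 88 mm and grips with 3 to 60 N. Pads are 19 mm wide; open, the fingers measure 130 mm over their backs; the gripper's body (78 mm by 193 mm) begins 47 mm behind the grasp point.
Start: joints at [90.361, 20.546, 0.682, 0, -70.136, -16.507], TCP at [0.188, 0.648, 0.292] pointing down, gripper open.
Joint ranges: [-176.03, 176.03], [-82.01, 121.73], [-58.28, 71.71], [-173.87, 95.51], [-174.79, -0.11], [-173.66, 173.66]. Speed limits (degrees/s): [136.94, 136.94, 172.46, 180, 180, 180].

### API

Orientations are given as [roll, pitch, yaw] about the fixed x, y, z axes, in that order (R = Rz(yaw) Ry(pitch) Rx(roll)).
In Python, from plant import ctrl gives the robot as it stands.
- The arm moves only by the tool send_rows, never from a script. Its argument "deltas" is a list of rows, each a list of 2 entries, a list of its own where there are three numbers: the shift along the tool's x, y, z each as a share of 800 mm, from -1 to 1, then the turn about the tool's z as a share of 90 degrees, from -1 to 1. A call has exactly 5 rows; each row is the pose to reach, as a shift and turn from the pose commanded when the call began, along the tool's axes at that moment; what a row does not reach only later rows make up. A row lasts 1/12 s, in which the tool goes at most 41.7 mm and 7.16 degrees, less where a joint would pass 70% of its speed; a pose out of reach is approached as far as the arm can. A call with a number of a shift or a turn outside -1 to 1 is refused whole. A call with a gripper value outside its range is refused whole. "gripper" is the opening, from 0 (shut) to 1 (fully open), set as the call begins (left out, the last holds). The fingers move at their own pace and stop on an object; the grip force is fixed at half the most. Time passes only in rows, so rows that repeat a pose let the fingers close, or fill a call up. It gives the time, the measured TCP pose, the force, the opening and the grip force at its end, in the units of the state.
- ctrl.get_obs(): the state, without advancing time (a new reading comes with each control period).
- ctrl.snapshot(name): name is "side" or "top" or "wrist"; returns a dict with "color" (420x560x3 uint8, red, green, blue), "vertical_fov" (degrees; the focal length in pixels is half the picture's height over the tangent of half this angle, whatever the lens; pixels are square), "cx", "cy" (the principal point, pixels), "k1" (the pictures are not rectified: a ray, as slopes to the right and down, at radius r is drawn at 1 + k1 r^2 times it, then the intrinsics apply), "rvec" (rotation vector, rad) and "tvec" (3), from world to camera coordinates, as OpenCV has them. Camera axes: x right, y down, z forward; pixel columns grow to the right and rows downward; lengths in m; the calibration is good to about 2 mm. A picture is of the moment at which its call begins. There is no depth.
- ctrl.close_job(): hands the job in; it is judged then, once.
Trained networks look in a picture, given as the dict that the camera call returned (one of the last four; its "shot" number tells which), for a name from the list of things; names that differ only in an ending like _2 or _b are one class to them, and where a whole thing is asked for, a point or a joint stands for the part that bears it (a point fixed in the world has none). Each returns a list of dicts, best first, with "conf" (0 to 1); they miss things now and then, are a little off and sometimes report something else, mostly with a low value. They report only what shows in the picture. A call takes as long as a camera call. They do not tell look-alikes from the thing itself.
- ctrl.boxes_of(picture, thing): "xy" ([column, row] as shares, 0 to 1, of the picture: columns of its width, rows of its height, amid what is visible of it).
- ctrl.cut_out(picture, thing): "pixels" (420x560 bool, what is visible of it) and "xy" ([column, row] as shares, 0 to 1, of the picture: columns of its width, rows of its height, amid what is visible of it).
The state is a dict: "clock": time; "joint_pos": joint angles; "qvel": joint speeds; "tau": joint torques, N m; "tool_pos": TCP position; "orientation": TCP orientation; "force": force on the tool from outside, world axes, zero at the start; "moment": the same for the moment, N m; "opening": finger opening in m; "gripper_force": force on a finger pad.
Only numpy, scipy, OpenCV 4.12 (cv2) and the standard library are available. Lean on these libraries where they do the work, as an engineer would, in place of code of your own. Each camera call takes 0.05 s, during which the arm holds its last target. There are 200 camera calls.

## Working session

There is one attempt and no reset: what is moved stays moved. The work goes in short steps, Python scripts to look and compute and a tool call to move; the robot and the scene stay as the last step left them, time stands still between calls to the robot, and variables do not carry over. Pictures are saved under pics/ and viewed, at most 14 in all, crops included, and the job is handed in when it is done.

Besides the shell and the picture viewer there is one more tool, called after ">>>" as name(argument=value, ...), one argument or row to a line, values as JSON. send_rows: Moves the arm, as the interface text tells. Shift numbers are shares of 800 mm and turn numbers shares of 90 degrees, none past 1 either way. Its arguments: {"type":"object","properties":{"deltas":{"type":"array","items":{"type":"array"}},"gripper":{"type":"number"}},"required":["deltas"]}

```bash
mkdir -p pics; ls; cat > h.py <<'E'
import numpy as np, cv2, pickle
from plant import ctrl
def save(p,n): cv2.imwrite(f'pics/{n}.png',p['color'][:,:,::-1])
def cam(p):
    f=210/np.tan(np.radians(p['vertical_fov'])/2)
    R=cv2.Rodrigues(np.array(p['rvec'],float))[0]; t=np.array(p['tvec'],float).ravel()
    K=np.array([[f,0,p['cx']],[0,f,p['cy']],[0,0,1.]]); D=np.array([p['k1'],0,0,0,0.])
    return K,D,R,t
def toz(p,uv,z):
    K,D,R,t=cam(p); n=cv2.undistortPointsIter(np.array(uv,float).reshape(-1,1,2),K,D,None,None,(3,50,1e-10)).reshape(-1,2) if hasattr(cv2,'undistortPointsIter') else cv2.undistortPoints(np.array(uv,float).reshape(-1,1,2),K,D).reshape(-1,2)
    d=np.c_[n,np.ones(len(n))]@R; c=-R.T@t
    return c+d*((z-c[2])/d[:,2])[:,None]
def proj(p,X):
    K,D,R,t=cam(p); return cv2.projectPoints(np.array(X,float).reshape(-1,1,3),cv2.Rodrigues(R)[0],t,K,D)[0].reshape(-1,2)
E
python3 - <<'E'
from h import *
print(ctrl.get_obs())
names='tray_blue tray_yellow castor_brake_center castor_plain_center foot_oak_center foot_black_center jar_dowels_center jar_screws_center socket_center'.split()
for c in ['top','side','wrist']:
    p=ctrl.snapshot(c); save(p,c+'0'); pickle.dump(p,open(c+'0.pkl','wb'))
    print(c,{k:v for k,v in p.items() if k!='color'})
    if c=='wrist': continue
    for n in names:
        for d in ctrl.boxes_of(p,n): print(n,np.round(d['conf'],2),np.round(np.array(d['xy'])*[560,420],1), np.round(toz(p,np.array(d['xy'])*[560,420],.031 if 'tray' not in n else .01)[0],3))
E
```

```text
pics
{'clock': 0.0, 'joint_pos': array([ 9.03609948e+01,  2.05901240e+01,  6.35970597e-01, -2.21217282e-02,
       -7.01361857e+01, -1.65069022e+01]), 'qvel': array([-0.05691731, -0.05523396, -0.02808299, -0.00627   , -0.01409538,
       -0.06099539]), 'tau': array([ 3.00504162e-04, -5.82720780e+01,  2.93054241e+01,  6.99713320e+00,
        6.78488650e-03, -1.61648632e-04]), 'tool_pos': array([0.18760742, 0.64801609, 0.2912478 ]), 'orientation': array([ 1.79907475e+02, -5.73183195e-03, -1.61534358e+01]), 'force': array([ 0.28975649,  0.12761576, -0.47722713]), 'moment': array([-0.00382488,  0.02263466, -0.01271664]), 'gripper_force': 0.0, 'opening': 0.08817690352800991}
top {'vertical_fov': 48.47556195242518, 'cx': 286.716840723481, 'cy': 208.96270430455303, 'k1': -0.13300707210099255, 'rvec': array([ 2.16198604, -2.16008621,  0.13122311]), 'tvec': array([-0.0354099 ,  0.42473582,  1.17292913]), 'shot': 1}
tray_blue 0.84 [331.8 142.7] [ 0.604 -0.155  0.01 ]
tray_yellow 0.59 [212.  139.4] [0.613 0.164 0.01 ]
castor_brake_center 0.92 [398.2 253.8] [ 0.309 -0.32   0.031]
castor_brake_ce
[... 1168 characters left out ...]
rake_center 0.63 [376.  155.8] [ 0.304 -0.324  0.031]
castor_brake_center 0.22 [195.7 375.5] [0.455 0.326 0.031]
castor_plain_center 0.68 [264.3 236.9] [0.461 0.006 0.031]
foot_oak_center 0.83 [330.9 178. ] [ 0.384 -0.21   0.031]
foot_black_center 0.92 [232.7 324.7] [0.437 0.214 0.031]
jar_dowels_center 0.78 [252.3 279.1] [0.443 0.11  0.031]
jar_screws_center 0.65 [194.2 377.7] [0.456 0.331 0.031]
socket_center 0.96 [303.9 208.3] [ 0.411 -0.099  0.031]
wrist {'vertical_fov': 62.25927853896499, 'cx': 275.2251727778822, 'cy': 211.4259158118768, 'k1': -0.059703053736596734, 'rvec': array([-1.78819988,  2.3804018 ,  0.29713719]), 'tvec': array([ 0.67463542, -0.03004692,  0.3889627 ]), 'shot': 3}
```

```bash
python3 - <<'E'
import cv2
a=cv2.imread('pics/top0.png')[100:290,120:480]; cv2.imwrite('pics/a.png',cv2.resize(a,None,fx=2.2,fy=2.2,interpolation=cv2.INTER_CUBIC))
E
```

```text
(no output)
```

View pics/a.png

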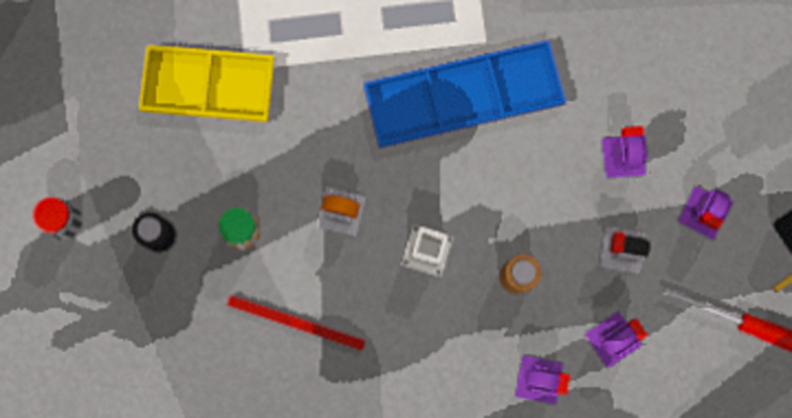

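View pics/side0.png

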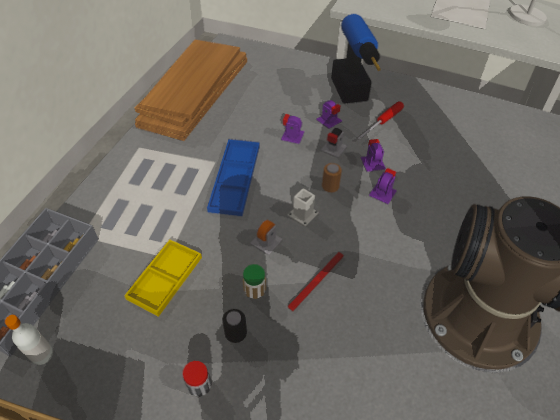

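The top view shows the grey-plated braked castor at about (402,214), with four purple look-alikes around it. The socket is at (313,212), oak foot at (356,224), green jar at (228,203) and orange castor at (276,196). Next I'll fit part models to the masks from both views.

```bash
cat > fit.py <<'E'
from h import *
from scipy.optimize import minimize
def box(x0,x1,y0,y1,z0,z1): return np.array([[x,y,z] for x in(x0,x1) for y in(y0,y1) for z in(z0,z1)],float)
a=np.linspace(0,2*np.pi,24,endpoint=False)
def cyl(r,z0,z1): return np.array([[r*np.cos(t),r*np.sin(t),z] for t in a for z in(z0,z1)])
wheel=np.array([[.022*np.cos(t),y,.04+.022*np.sin(t)] for t in a for y in(-.009,.009)])
plate=box(-.025,.025,-.025,.025,0,.004)
cas=[plate,box(-.015,.015,-.015,.015,0,.052),wheel]
M={'castor_brake_center':cas+[box(.012,.025,-.012,.012,.04,.06)],'castor_plain_center':cas,
'foot_oak_center':[cyl(.021,0,.058),cyl(.013,.058,.062)],'jar_dowels_center':[cyl(.021,0,.062)],
'socket_center':[plate,box(-.016,.016,-.016,.016,0,.062)],
'tray_blue':[box(-.04,.04,-.116,.116,0,.016)],'tray_yellow':[box(-.04,.04,-.078,.078,0,.016)]}
def mask(p,parts,s):
    c,n=np.cos(s[2]),np.sin(s[2]); im=np.zeros((840,1120),np.uint8)
    for q in parts:
        X=np.c_[s[0]+c*q[:,0]-n*q[:,1],s[1]+n*q[:,0]+c*q[:,1],q[:,2]]
        h=cv2.convexHull((proj(p,X)*2+.5).astype(np.float32)).reshape(-1,2)
        cv2.fillConvexPoly(im,np.round(h*16).astype(np.int32),1,cv2.LINE_8,4)
    return im>0
def fit(views,name,x0,yaws):
    ms=[(p,cv2.resize(m.astype(np.uint8),(1120,840),interpolation=cv2.INTER_NEAREST)>0) for p,m in views]
    def cost(s):
        t=0
        for p,m in ms:
            r=mask(p,M[name],[s[0],s[1],s[2]]); t+=1-(r&m).sum()/max((r|m).sum(),1)
        return t/len(ms)
    best=None
    for y in yaws:
        S=np.array([[x0[0],x0[1],y]]*4); S[1,0]+=.01;S[2,1]+=.01;S[3,2]+=.3
        r=minimize(cost,S[0],method='Nelder-Mead',options=dict(initial_simplex=S,xatol=1e-4,fatol=1e-4,maxiter=120))
        if best is None or r.fun<best.fun: best=r
    return best.x,best.fun
def masks(p,name,x0,z=.031):
    ds=ctrl.cut_out(p,name); ds=[(np.linalg.norm(toz(p,np.array(d['xy'])*[560,420],z)[0,:2]-x0),d) for d in ds]
    ds=[d for d in ds if d[0]<.05]
    return max(ds,key=lambda d:d[1]['conf'])[1]['pixels'] if ds else None
E
cat > run1.py <<'E'
from fit import *
G={'castor_brake_center':(.408,-.331),'foot_oak_center':(.385,-.21),'jar_dowels_center':(.441,.112),'castor_plain_center':(.459,-.001),'socket_center':(.414,-.1),'tray_blue':(.604,-.152),'tray_yellow':(.613,.165)}
P=[ctrl.snapshot('top'),ctrl.snapshot('side')]
for n,x0 in G.items():
    V=[(p,masks(p,n,np.array(x0))) for p in P]; V=[v for v in V if v[1] is not None]
    ys=[0] if 'foot' in n or 'jar' in n else ([-.3,0,.3] if 'tray' in n else np.arange(-3,3.2,.6) if 'brake' in n else np.arange(-.7,.9,.4) if 'sock' in n else np.arange(-1.5,1.6,.5))
    for VV in ([V]+[[v] for v in V]):
        s,c=fit(VV,n,x0,ys); print(n,len(VV),np.round(s[:2],4),'yaw',np.round(np.degrees(s[2]),1),'cost',round(c,3),[int(v[1].sum()) for v in VV])
E
python3 run1.py
```

```text
castor_brake_center 2 [ 0.416  -0.3405] yaw 82.8 cost 0.12 [374, 424]
castor_brake_center 1 [ 0.4174 -0.3401] yaw 80.7 cost 0.089 [374]
castor_brake_center 1 [ 0.4154 -0.3421] yaw 83.8 cost 0.124 [424]
foot_oak_center 2 [ 0.3853 -0.212 ] yaw 6.7 cost 0.108 [272, 461]
foot_oak_center 1 [ 0.3861 -0.2113] yaw 6.7 cost 0.057 [272]
foot_oak_center 1 [ 0.3836 -0.2168] yaw 6.2 cost 0.099 [461]
jar_dowels_center 2 [0.438 0.114] yaw 10.6 cost 0.066 [275, 697]
jar_dowels_center 1 [0.4384 0.115 ] yaw 7.4 cost 0.069 [275]
jar_dowels_center 1 [0.4384 0.1128] yaw 7.8 cost 0.042 [697]
castor_plain_center 1 [ 0.4643 -0.0031] yaw 75.6 cost 0.055 [374]
castor_plain_center 1 [ 0.4643 -0.0031] yaw 75.6 cost 0.055 [374]
socket_center 2 [ 0.416  -0.1066] yaw -17.2 cost 0.096 [350, 661]
socket_center 1 [ 0.416  -0.1051] yaw -16.4 cost 0.086 [350]
socket_center 1 [ 0.4155 -0.1084] yaw -16.6 cost 0.069 [661]
tray_blue 2 [ 0.6057 -0.1526] yaw 13.3 cost 0.041 [2645, 2545]
tray_blue 1 [ 0.6059 -0.1519] yaw 13.8 cost 0.039 [2645]
tray_blue 1 [ 0.6063 -0.1552] yaw 13.3 cost 0.04 [2545]
tray_yellow 1 [0.6185 0.1613] yaw -4.8 cost 0.044 [1889]
tray_yellow 1 [0.6185 0.1613] yaw -4.8 cost 0.044 [1889]
```

```bash
cat > plan.py <<'E'
# usage: plan.py x,y,z,yaw[,n] ...   (TCP targets, m/deg; n = least number of calls)
import sys
from h import *
o=ctrl.get_obs(); p=np.array(o['tool_pos']); yaw=o['orientation'][2]
print('t',round(o['clock'],2),'pos',np.round(p,4),'rpy',np.round(o['orientation'],2),'j',np.round(o['joint_pos'],0),'open',round(o['opening'],4),'gf',round(o['gripper_force'],1),'F',np.round(o['force'],1))
for w in sys.argv[1:]:
    w=[float(v) for v in w.split(',')]; t=np.array(w[:3]); dy=(w[3]-yaw+180)%360-180
    n=max(int(np.ceil(max(np.linalg.norm(t-p)/.195,abs(dy)/34))),int(w[4]) if len(w)>4 else 1)
    for i in range(n):
        k=n-i; c,s=np.cos(np.radians(yaw)),np.sin(np.radians(yaw))
        T=np.array([[c,s,0],[s,-c,0],[0,0,-1]]); d=(t-p)/k
        dd=np.round(T.T@d/.8,3); r=round(-((w[3]-yaw+180)%360-180)/k/90,3)
        print(w[:4],'call',list(map(float,dd)),float(r)); p=p+T@(dd*.8); yaw-=r*90
E
python3 plan.py .42,.5,.27,-42 .55,.2,.25,-70 .56,-.05,.25,-97.2 .417,-.3405,.2,-97.2
```

```text
t 1.85 pos [0.1877 0.6483 0.2922] rpy [180.    -0.   -16.15] j [ 90.  21.   1.  -0. -70. -17.] open 0.0879 gf 0.0 F [ 1.2 -0.1 -0.2]
[0.42, 0.5, 0.27, -42.0] call [0.165, 0.049, 0.014] 0.144
[0.42, 0.5, 0.27, -42.0] call [0.172, 0.01, 0.014] 0.143
[0.55, 0.2, 0.25, -70.0] call [0.186, 0.085, 0.012] 0.156
[0.55, 0.2, 0.25, -70.0] call [0.201, 0.038, 0.013] 0.155
[0.56, -0.05, 0.25, -97.2] call [0.149, 0.047, -0.0] 0.151
[0.56, -0.05, 0.25, -97.2] call [0.156, 0.012, -0.0] 0.152
[0.417, -0.3405, 0.2, -97.2] call [0.191, 0.066, 0.031] -0.0
[0.417, -0.3405, 0.2, -97.2] call [0.191, 0.065, 0.031] -0.0
```

>>> send_rows(
  deltas=[
    [[0.165,0.049,0.014],0.144],
    [[0.165,0.049,0.014],0.144],
    [[0.165,0.049,0.014],0.144],
    [[0.165,0.049,0.014],0.144],
    [[0.165,0.049,0.014],0.144],
  ],
)

```text
clock: 2.27
tool_pos: [0.3063, 0.5718, 0.2808]
orientation: [180.0, -0.0, -29.3]
force: [-0.3, 0.2, 0.1]
opening: 0.088
gripper_force: 0.0
```

>>> send_rows(
  deltas=[
    [[0.172,0.01,0.014],0.143],
    [[0.172,0.01,0.014],0.143],
    [[0.172,0.01,0.014],0.143],
    [[0.172,0.01,0.014],0.143],
    [[0.172,0.01,0.014],0.143],
  ],
)

```text
clock: 2.68
tool_pos: [0.4222, 0.4983, 0.2693]
orientation: [180.0, -0.0, -42.1]
force: [-0.1, 1.2, -0.5]
opening: 0.0879
gripper_force: 0.0
```

>>> send_rows(
  deltas=[
    [[0.186,0.085,0.012],0.156],
    [[0.186,0.085,0.012],0.156],
    [[0.186,0.085,0.012],0.156],
    [[0.186,0.085,0.012],0.156],
    [[0.186,0.085,0.012],0.156],
  ],
)

```text
clock: 3.1
tool_pos: [0.4858, 0.3458, 0.2602]
orientation: [179.9, -0.0, -56.2]
force: [0.6, 0.3, -0.2]
opening: 0.0873
gripper_force: 0.0
```

>>> send_rows(
  deltas=[
    [[0.201,0.038,0.013],0.155],
    [[0.201,0.038,0.013],0.155],
    [[0.201,0.038,0.013],0.155],
    [[0.201,0.038,0.013],0.155],
    [[0.201,0.038,0.013],0.155],
  ],
)

```text
clock: 3.52
tool_pos: [0.5507, 0.1957, 0.2495]
orientation: [179.9, -0.0, -70.1]
force: [-0.8, 1.3, -0.3]
opening: 0.0876
gripper_force: 0.0
```

>>> send_rows(
  deltas=[
    [[0.149,0.047,0],0.151],
    [[0.149,0.047,0],0.151],
    [[0.149,0.047,0],0.151],
    [[0.149,0.047,0],0.151],
    [[0.149,0.047,0],0.151],
  ],
)

```text
clock: 3.93
tool_pos: [0.5553, 0.0739, 0.2502]
orientation: [-180.0, 0.0, -83.7]
force: [0.7, 0.0, -0.6]
opening: 0.0878
gripper_force: 0.0
```

>>> send_rows(
  deltas=[
    [[0.156,0.012,0],0.152],
    [[0.156,0.012,0],0.152],
    [[0.156,0.012,0],0.152],
    [[0.156,0.012,0],0.152],
    [[0.156,0.012,0],0.152],
  ],
)

```text
clock: 4.35
tool_pos: [0.5601, -0.0506, 0.2498]
orientation: [-180.0, 0.0, -97.3]
force: [1.2, -0.3, 0.3]
opening: 0.0873
gripper_force: 0.0
```

>>> send_rows(
  deltas=[
    [[0.191,0.066,0.031],0],
    [[0.191,0.066,0.031],0],
    [[0.191,0.066,0.031],0],
    [[0.191,0.066,0.031],0],
    [[0.191,0.066,0.031],0],
  ],
)

```text
clock: 4.77
tool_pos: [0.4856, -0.1969, 0.2239]
orientation: [179.9, 0.0, -97.3]
force: [-0.4, 0.4, -0.7]
opening: 0.0873
gripper_force: 0.0
```

>>> send_rows(
  deltas=[
    [[0.191,0.065,0.031],0],
    [[0.191,0.065,0.031],0],
    [[0.191,0.065,0.031],0],
    [[0.191,0.065,0.031],0],
    [[0.191,0.065,0.031],0],
  ],
)

```text
clock: 5.18
tool_pos: [0.4158, -0.3423, 0.1989]
orientation: [179.9, 0.0, -97.3]
force: [0.3, 0.4, -0.4]
opening: 0.088
gripper_force: 0.0
```

```bash
python3 - <<'E'
from fit import *
x0=np.array((.4165,-.3405)); n='castor_brake_center'
p=ctrl.snapshot('wrist'); q=ctrl.snapshot('top'); save(p,'w1')
print([ (round(d['conf'],2),np.round(np.array(d['xy'])*[560,420])) for d in ctrl.boxes_of(p,n)], proj(p,[[*x0,.031]]))
m=masks(p,n,x0)
if m is not None:
    s,c=fit([(p,m)],n,x0,[1.2,1.45,1.7]); print(s[:2],np.degrees(s[2]),c)
E
python3 plan.py .417,-.3405,.087,-97.2
```

```text
[(0.92, array([134., 221.])), (0.84, array([275., 210.])), (0.84, array([408., 209.])), (0.65, array([195.,  84.]))] [[275.47767679 214.22808447]]
[ 0.41744854 -0.34132758] 80.14157004889948 0.05111364934323248
t 5.38 pos [ 0.4186 -0.3391  0.2003] rpy [-179.97   -0.    -97.13] j [-18.  12. -24.  -0. -54.  11.] open 0.0875 gf 0.0 F [ 0.1  0.1 -0.5]
[0.417, -0.3405, 0.087, -97.2] call [0.002, 0.002, 0.142] 0.001
```

View pics/w1.png

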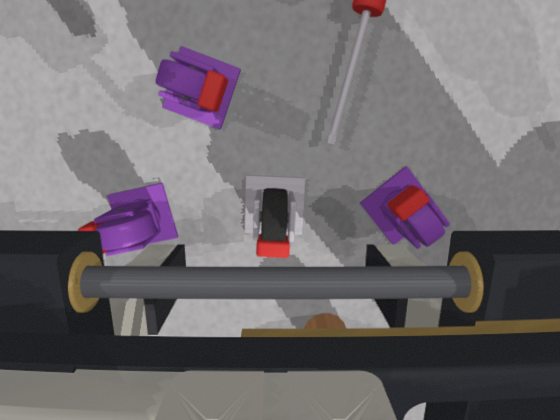

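The wrist view confirms the braked castor at (275,215), centred between the fingers. Purple castors flank it at (135,220) and (408,209), so I'll narrow the fingers before going down.

>>> send_rows(
  deltas=[
    [[0,0,0.02],0.01],
    [[0,0,0.05],0.01],
    [[0,0,0.08],0.01],
    [[0,0,0.11],0.01],
    [[0,0,0.143],0.01],
  ],
  gripper=0.65,
)

```text
clock: 5.8
tool_pos: [0.4194, -0.3387, 0.0858]
orientation: [-179.9, -0.0, -97.9]
force: [0.6, -0.0, 0.1]
opening: 0.0605
gripper_force: 0.0
```

>>> send_rows(
  deltas=[
    [[0,0,0],0],
    [[0,0,0],0],
    [[0,0,0],0],
    [[0,0,0],0],
    [[0,0,0],0],
  ],
  gripper=0,
)

```text
clock: 6.22
tool_pos: [0.4183, -0.3403, 0.0875]
orientation: [-179.9, -0.0, -98.1]
force: [0.7, 3.0, 8.0]
opening: 0.0296
gripper_force: 30.0
```

>>> send_rows(
  deltas=[
    [[0,0,0],0],
    [[0,0,0],0],
    [[0,0,0],0],
    [[0,0,0],0],
    [[0,0,-0.03],0],
  ],
)

```text
clock: 6.63
tool_pos: [0.4155, -0.3393, 0.1076]
orientation: [179.7, 0.1, -98.2]
force: [-0.6, 0.3, -1.4]
opening: 0.03
gripper_force: 29.9
```

```bash
python3 plan.py .417,-.3405,.21,-97.2 .6237,-.2274,.21,-76.5 .6237,-.2274,.093,-76.5
```

```text
t 6.63 pos [ 0.4155 -0.3393  0.1076] rpy [ 1.7974e+02  1.0000e-01 -9.8200e+01] j [-18.  19. -30.  -0. -42.  10.] open 0.03 gf 29.9 F [-0.6  0.3 -1.4]
[0.417, -0.3405, 0.21, -97.2] call [0.001, -0.002, -0.128] -0.011
[0.6237, -0.2274, 0.21, -76.5] call [-0.086, -0.119, -0.0] -0.115
[0.6237, -0.2274, 0.21, -76.5] call [-0.064, -0.133, -0.0] -0.115
[0.6237, -0.2274, 0.093, -76.5] call [0.0, -0.0, 0.146] -0.0
```

>>> send_rows(
  deltas=[
    [[0,0,-0.03],0],
    [[0,0,-0.06],0],
    [[0,0,-0.09],0],
    [[0,0,-0.12],0],
    [[0.001,-0.002,-0.128],-0.011],
  ],
)

```text
clock: 7.05
tool_pos: [0.4199, -0.342, 0.2169]
orientation: [-179.6, -0.1, -97.1]
force: [0.6, -0.9, -1.0]
opening: 0.0299
gripper_force: 29.9
```

>>> send_rows(
  deltas=[
    [[-0.017,-0.024,0],-0.023],
    [[-0.034,-0.048,0],-0.046],
    [[-0.052,-0.071,0],-0.069],
    [[-0.069,-0.095,0],-0.092],
    [[-0.086,-0.119,0],-0.115],
  ],
)

```text
clock: 7.47
tool_pos: [0.5224, -0.2842, 0.2124]
orientation: [-180.0, 0.0, -86.7]
force: [-0.4, 0.3, -1.6]
opening: 0.0299
gripper_force: 29.9
```

>>> send_rows(
  deltas=[
    [[-0.016,-0.033,0],-0.03],
    [[-0.032,-0.066,0],-0.06],
    [[-0.048,-0.1,0],-0.09],
    [[-0.064,-0.133,0],-0.115],
    [[-0.064,-0.133,0],-0.115],
  ],
)

```text
clock: 7.88
tool_pos: [0.6291, -0.2255, 0.2116]
orientation: [-179.9, -0.0, -76.1]
force: [0.4, -1.2, -0.7]
opening: 0.03
gripper_force: 29.9
```

```bash
python3 - <<'E'
from h import *
p=ctrl.snapshot('wrist'); save(p,'w2')
E
python3 plan.py .6237,-.2274,.093,-76.5
```

```text
t 7.93 pos [ 0.627  -0.2263  0.2114] rpy [ 1.800e+02  1.000e-02 -7.628e+01] j [ -3.  23.  -7.  -0. -60.  17.] open 0.0299 gf 29.9 F [-1.  -0.5 -1.9]
[0.6237, -0.2274, 0.093, -76.5] call [0.0, 0.004, 0.148] 0.002
```

View pics/w2.png

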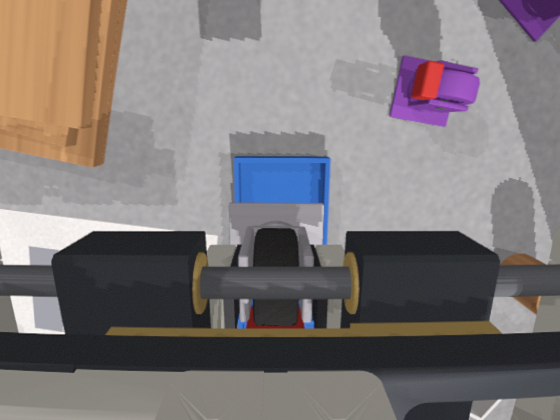

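The castor is held square over the end cell of the blue tray (rim at columns 233–330), so I'm lowering it.

>>> send_rows(
  deltas=[
    [[0,0.003,0.04],0],
    [[0,0.003,0.08],0],
    [[0,0.003,0.115],0],
    [[0,0.003,0.135],0],
    [[0,0.003,0.145],0],
  ],
)

```text
clock: 8.35
tool_pos: [0.6205, -0.2285, 0.0932]
orientation: [179.8, 0.1, -76.5]
force: [0.3, 0.5, -2.1]
opening: 0.0296
gripper_force: 29.9
```

>>> send_rows(
  deltas=[
    [[0,0,0.001],0],
    [[0,0,0.003],0],
    [[0,0,0.004],0],
    [[0,0,0.004],0],
    [[0,0,0.004],0],
  ],
)

```text
clock: 8.77
tool_pos: [0.6234, -0.2285, 0.0943]
orientation: [-179.9, -0.0, -76.4]
force: [0.7, 0.7, -1.5]
opening: 0.0298
gripper_force: 29.9
```

```bash
python3 plan.py .6237,-.2274,.21,-76.5
```

```text
t 8.77 pos [ 0.6234 -0.2285  0.0943] rpy [-1.7989e+02 -4.0000e-02 -7.6440e+01] j [ -3.  29. -14.   0. -47.  17.] open 0.0298 gf 29.9 F [ 0.7  0.7 -1.5]
[0.6237, -0.2274, 0.21, -76.5] call [-0.001, -0.001, -0.145] 0.001
```

>>> send_rows(
  deltas=[
    [[0,0,0.001],0],
    [[0,0,0.002],0],
    [[0,0,0.003],0],
    [[0,0,0.003],0],
    [[0,0,0.003],0],
  ],
)

```text
clock: 9.18
tool_pos: [0.623, -0.2283, 0.0915]
orientation: [-180.0, -0.0, -76.4]
force: [-1.0, 1.7, 5.1]
opening: 0.0299
gripper_force: 29.9
```

```bash
python3 plan.py .6237,-.2274,.21,-76.5|head -1
```

```text
t 9.18 pos [ 0.623  -0.2283  0.0915] rpy [-1.7996e+02 -2.0000e-02 -7.6430e+01] j [ -3.  30. -14.   0. -47.  17.] open 0.0299 gf 29.9 F [-1.   1.7  5.1]
```

>>> send_rows(
  deltas=[
    [[0,0,0],0],
    [[0,0,0],0],
    [[0,0,0],0],
    [[0,0,0],0],
    [[0,0,-0.01],0],
  ],
  gripper=0.65,
)

```text
clock: 9.6
tool_pos: [0.6218, -0.2282, 0.0971]
orientation: [179.8, 0.1, -76.5]
force: [-0.4, 0.2, -0.0]
opening: 0.0553
gripper_force: 0.0
```

```bash
python3 plan.py .6237,-.2274,.21,-76.5 .3855,-.2125,.2,-76.5
```

```text
t 9.6 pos [ 0.6218 -0.2282  0.0971] rpy [ 1.7985e+02  7.0000e-02 -7.6470e+01] j [ -3.  29. -13.  -0. -48.  17.] open 0.0553 gf 0.0 F [-0.4  0.2 -0. ]
[0.6237, -0.2274, 0.21, -76.5] call [-0.0, -0.002, -0.141] 0.0
[0.3855, -0.2125, 0.2, -76.5] call [-0.044, 0.142, 0.006] 0.0
[0.3855, -0.2125, 0.2, -76.5] call [-0.044, 0.143, 0.006] 0.0
```

>>> send_rows(
  deltas=[
    [[0,0,-0.03],0],
    [[0,0,-0.06],0],
    [[0,0,-0.09],0],
    [[0,0,-0.12],0],
    [[0,0,-0.141],0],
  ],
)

```text
clock: 10.02
tool_pos: [0.6234, -0.2286, 0.2146]
orientation: [-179.9, -0.1, -76.4]
force: [0.6, 0.3, -0.2]
opening: 0.0567
gripper_force: 0.0
```

>>> send_rows(
  deltas=[
    [[-0.044,0.142,0.006],0],
    [[-0.044,0.142,0.006],0],
    [[-0.044,0.142,0.006],0],
    [[-0.044,0.142,0.006],0],
    [[-0.044,0.142,0.006],0],
  ],
  gripper=1,
)

```text
clock: 10.43
tool_pos: [0.5026, -0.2208, 0.2079]
orientation: [-179.9, -0.0, -76.5]
force: [0.7, 0.3, 0.8]
opening: 0.0841
gripper_force: 0.0
```

>>> send_rows(
  deltas=[
    [[-0.044,0.143,0.006],0],
    [[-0.044,0.143,0.006],0],
    [[-0.044,0.143,0.006],0],
    [[-0.044,0.143,0.006],0],
    [[-0.044,0.143,0.006],0],
  ],
)

```text
clock: 10.85
tool_pos: [0.3843, -0.2134, 0.2027]
orientation: [-179.9, -0.0, -76.4]
force: [0.6, 0.0, 0.4]
opening: 0.0876
gripper_force: 0.0
```

```bash
cat > look.py <<'E'
import sys
from fit import *
n=sys.argv[1]; x0=np.array([float(sys.argv[2]),float(sys.argv[3])]); y=[np.radians(float(v)) for v in sys.argv[4:]]
p=ctrl.snapshot('wrist'); m=masks(p,n,x0)
if m is None: print('no mask')
else:
    s,c=fit([(p,m)],n,x0,y); print(np.round(s[:2],4),np.degrees(s[2]).round(1),'cost',round(c,3))
save(p,'wl')
E
python3 look.py foot_oak_center .3855 -.2125 0; python3 plan.py .3855,-.2125,.09,-76.5; python3 - <<'E'
from h import *
p=ctrl.snapshot('top'); a=p['color'][100:290,200:480,::-1]; cv2.imwrite('pics/b.png',cv2.resize(a,None,fx=2.5,fy=2.5))
E
```

```text
[ 0.3856 -0.2129] 8.8 cost 0.044
t 10.95 pos [ 0.3863 -0.2135  0.2027] rpy [-1.7989e+02 -6.0000e-02 -7.6420e+01] j [ -3.   3. -35.   0. -52.  17.] open 0.0875 gf 0.0 F [ 0.3 -0.6  0.2]
[0.3855, -0.2125, 0.09, -76.5] call [-0.002, 0.001, 0.141] 0.001
```

View pics/b.png

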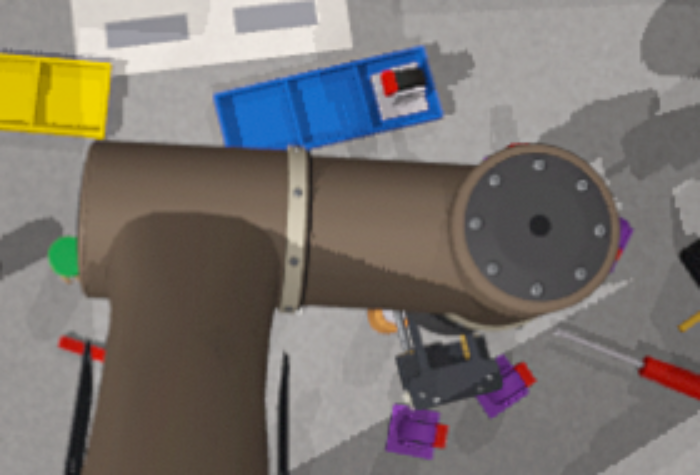

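The braked castor stands in the right-hand blue cell at crop (402,82). Now I'll grasp the oak foot.

>>> send_rows(
  deltas=[
    [[0,0,0.03],0],
    [[0,0,0.06],0],
    [[0,0,0.09],0],
    [[0,0,0.12],0],
    [[0,0,0.145],0],
  ],
)

```text
clock: 11.42
tool_pos: [0.3858, -0.2134, 0.0841]
orientation: [180.0, 0.0, -76.4]
force: [-1.3, 0.4, -0.6]
opening: 0.0875
gripper_force: 0.0
```

>>> send_rows(
  deltas=[
    [[0,0,0],0],
    [[0,0,0],0],
    [[0,0,0],0],
    [[0,0,0],0],
    [[0,0,0],0],
  ],
  gripper=0,
)

```text
clock: 11.83
tool_pos: [0.3856, -0.2134, 0.0869]
orientation: [-179.9, -0.0, -76.4]
force: [-0.4, -0.8, -0.2]
opening: 0.0598
gripper_force: 0.0
```

>>> send_rows(
  deltas=[
    [[0,0,0],0],
    [[0,0,0],0],
    [[0,0,-0.03],0],
    [[0,0,-0.06],0],
    [[0,0,-0.09],0],
  ],
)

```text
clock: 12.25
tool_pos: [0.3842, -0.2133, 0.1587]
orientation: [180.0, 0.0, -76.4]
force: [1.4, -0.2, -1.4]
opening: 0.0415
gripper_force: 30.0
```

>>> send_rows(
  deltas=[
    [[0,0,-0.03],0],
    [[0,0,-0.06],0],
    [[0,0,-0.06],0],
    [[0,0,-0.06],0],
    [[0,0,-0.06],0],
  ],
)

```text
clock: 12.67
tool_pos: [0.3842, -0.2132, 0.2056]
orientation: [-180.0, 0.0, -76.5]
force: [-0.9, -0.1, -1.1]
opening: 0.0415
gripper_force: 30.0
```

```bash
python3 plan.py .606,-.1535,.207,-76.5
```

```text
t 12.67 pos [ 0.3842 -0.2132  0.2056] rpy [-1.7998e+02  2.0000e-02 -7.6470e+01] j [ -3.   3. -35.  -0. -53.  17.] open 0.0415 gf 30.0 F [-0.9 -0.1 -1.1]
[0.606, -0.1535, 0.207, -76.5] call [-0.004, -0.144, -0.001] 0.0
[0.606, -0.1535, 0.207, -76.5] call [-0.004, -0.143, -0.001] 0.0
```

The fingers may have closed during the lift, so I'll check how the foot sits in the grip.

```bash
python3 - <<'E'
from h import *
p=ctrl.snapshot('side'); 
for d in ctrl.cut_out(p,'foot_oak_center'):
    ys,xs=np.nonzero(d['pixels']); print(d['conf'],xs.min(),xs.max(),ys.min(),ys.max())
o=ctrl.get_obs()['tool_pos']; 
for z in(-.066,-.085,-.1):print(z,proj(p,[o+[0,0,z]]))
a=p['color'][60:260,230:430,::-1]; cv2.imwrite('pics/c.png',cv2.resize(a,None,fx=3,fy=3))
E
```

```text
0.73 327 345 128 158
-0.066 [[335.7803005  142.42510743]]
-0.085 [[334.92002789 148.89847182]]
-0.1 [[334.2550672  153.88975644]]
```

View pics/c.png

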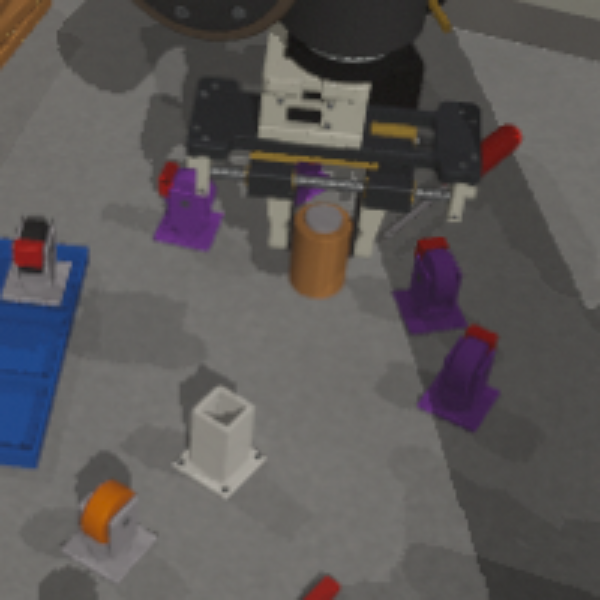

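```bash
python3 - <<'E'
from fit import *
p=ctrl.snapshot('side'); m=[d for d in ctrl.cut_out(p,'foot_oak_center')][0]['pixels']
ys,xs=np.nonzero(m); o=ctrl.get_obs()['tool_pos']; print(o,ys.max(),ys.min())
for b in np.arange(-.115,-.08,.005):
    q=proj(p,cyl(.021,0,.058)+[*o[:2],o[2]+b]); M['foot_oak_center']=[cyl(.021,o[2]+b,o[2]+b+.058),cyl(.013,o[2]+b+.058,o[2]+b+.062)]
    r=cv2.resize(mask(p,M['foot_oak_center'],[*o[:2],0]).astype(np.uint8),(560,420))>0
    print(b.round(3),q[:,1].max().round(1),q[:,1].min().round(1),'iou',((r&m).sum()/(r|m).sum()).round(3))
E
```

```text
[ 0.38416466 -0.21327721  0.20487848] 159 128
-0.115 165.3 132.9 iou 0.656
-0.11 163.7 131.1 iou 0.736
-0.105 162.0 129.4 iou 0.822
-0.1 160.4 127.6 iou 0.885
-0.095 158.7 125.8 iou 0.847
-0.09 157.1 124.0 iou 0.767
-0.085 155.4 122.2 iou 0.681
-0.08 153.7 120.4 iou 0.615
```

The foot slipped about 12 mm low in the grip but hangs straight, with its bottom about 99 mm below the TCP. I'll place it with the height adjusted for that.

>>> send_rows(
  deltas=[
    [[-0.001,-0.029,0],0],
    [[-0.002,-0.058,0],0],
    [[-0.003,-0.087,0],0],
    [[-0.004,-0.116,0],0],
    [[-0.004,-0.144,0],0],
  ],
)

```text
clock: 13.28
tool_pos: [0.4967, -0.1828, 0.2048]
orientation: [179.9, 0.0, -76.4]
force: [-0.1, -0.2, -0.6]
opening: 0.0415
gripper_force: 30.0
```

>>> send_rows(
  deltas=[
    [[-0.001,-0.036,0],0],
    [[-0.002,-0.072,0],0],
    [[-0.003,-0.108,0],0],
    [[-0.004,-0.143,0],0],
    [[-0.004,-0.143,0],0],
  ],
)

```text
clock: 13.7
tool_pos: [0.6105, -0.1522, 0.204]
orientation: [180.0, -0.0, -76.3]
force: [0.1, -0.4, -0.3]
opening: 0.0411
gripper_force: 30.0
```

>>> send_rows(
  deltas=[
    [[0,0,0.03],0],
    [[0,0,0.06],0],
    [[0,0,0.09],0],
    [[0,0,0.108],0],
    [[0,0,0.116],0],
  ],
)

```text
clock: 14.12
tool_pos: [0.6046, -0.1533, 0.1092]
orientation: [179.7, 0.1, -76.5]
force: [-0.8, 0.4, -1.0]
opening: 0.0413
gripper_force: 30.0
```

```bash
python3 plan.py .606,-.1535,.103,-76.5
```

```text
t 14.12 pos [ 0.6046 -0.1533  0.1092] rpy [ 1.7968e+02  8.0000e-02 -7.6470e+01] j [  4.  26. -18.  -0. -47.  10.] open 0.0413 gf 30.0 F [-0.8  0.4 -1. ]
[0.606, -0.1535, 0.103, -76.5] call [0.001, -0.002, 0.008] 0.0
```

>>> send_rows(
  deltas=[
    [[0,0,0.001],0],
    [[0,0,0.002],0],
    [[0,0,0.003],0],
    [[0,0,0.004],0],
    [[0,0,0.004],0],
  ],
)

```text
clock: 14.53
tool_pos: [0.6068, -0.1533, 0.1107]
orientation: [-179.9, -0.0, -76.4]
force: [-0.1, 0.6, -1.1]
opening: 0.041
gripper_force: 30.0
```

>>> send_rows(
  deltas=[
    [[0,0,0.001],0],
    [[0,0,0.001],0],
    [[0,0,0.002],0],
    [[0,0,0.002],0],
    [[0,0,0.002],0],
  ],
)

```text
clock: 14.95
tool_pos: [0.6063, -0.1533, 0.1082]
orientation: [180.0, 0.0, -76.4]
force: [0.6, -0.3, -0.2]
opening: 0.0408
gripper_force: 30.0
```

>>> send_rows(
  deltas=[
    [[0,0,0.001],0],
    [[0,0,0.002],0],
    [[0,0,0.003],0],
    [[0,0,0.003],0],
    [[0,0,0.003],0],
  ],
)

```text
clock: 15.37
tool_pos: [0.6063, -0.1533, 0.1056]
orientation: [180.0, 0.0, -76.4]
force: [-0.4, -0.5, -1.0]
opening: 0.0414
gripper_force: 30.0
```

>>> send_rows(
  deltas=[
    [[0,0,0.001],0],
    [[0,0,0.001],0],
    [[0,0,0.002],0],
    [[0,0,0.002],0],
    [[0,0,0.002],0],
  ],
)

```text
clock: 15.78
tool_pos: [0.6063, -0.1533, 0.1041]
orientation: [180.0, 0.0, -76.4]
force: [-0.2, 0.5, -2.0]
opening: 0.0412
gripper_force: 30.0
```

>>> send_rows(
  deltas=[
    [[0,0,0.001],0],
    [[0,0,0.001],0],
    [[0,0,0.002],0],
    [[0,0,0.002],0],
    [[0,0,0.002],0],
  ],
)

```text
clock: 16.2
tool_pos: [0.6064, -0.1534, 0.1031]
orientation: [-180.0, -0.0, -76.4]
force: [-2.0, -0.4, 5.3]
opening: 0.0414
gripper_force: 30.0
```

>>> send_rows(
  deltas=[
    [[0,0,0.001],0],
    [[0,0,0.001],0],
    [[0,0,0.002],0],
    [[0,0,0.002],0],
    [[0,0,0.002],0],
  ],
)

```text
clock: 16.62
tool_pos: [0.6064, -0.1536, 0.103]
orientation: [-180.0, -0.0, -76.4]
force: [-6.7, 1.9, 17.1]
opening: 0.0412
gripper_force: 30.0
```

>>> send_rows(
  deltas=[
    [[0,0,-0.001],0],
    [[0,0,-0.001],0],
    [[0,0,-0.001],0],
    [[0,0,-0.001],0],
    [[0,0,-0.001],0],
  ],
  gripper=0.68,
)

```text
clock: 17.03
tool_pos: [0.6063, -0.1533, 0.1014]
orientation: [180.0, 0.0, -76.4]
force: [0.6, 0.8, -0.1]
opening: 0.0591
gripper_force: 0.0
```

```bash
python3 plan.py .606,-.1535,.21,-76.5 .4382,.114,.2,-76.5
```

```text
t 17.03 pos [ 0.6063 -0.1533  0.1014] rpy [ 1.7998e+02  1.0000e-02 -7.6450e+01] j [  4.  26. -18.  -0. -45.  10.] open 0.0591 gf 0.0 F [ 0.6  0.8 -0.1]
[0.606, -0.1535, 0.21, -76.5] call [0.0, 0.0, -0.136] 0.001
[0.4382, 0.114, 0.2, -76.5] call [-0.187, 0.063, 0.006] -0.0
[0.4382, 0.114, 0.2, -76.5] call [-0.187, 0.064, 0.007] -0.0
```

>>> send_rows(
  deltas=[
    [[0,0,-0.03],0],
    [[0,0,-0.06],0],
    [[0,0,-0.09],0],
    [[0,0,-0.12],0],
    [[0,0,-0.136],0],
  ],
)

```text
clock: 17.45
tool_pos: [0.6074, -0.1535, 0.2135]
orientation: [-179.8, -0.1, -76.4]
force: [1.0, -0.3, 0.1]
opening: 0.0599
gripper_force: 0.0
```

>>> send_rows(
  deltas=[
    [[-0.187,0.063,0.006],0],
    [[-0.187,0.063,0.006],0],
    [[-0.187,0.063,0.006],0],
    [[-0.187,0.063,0.006],0],
    [[-0.187,0.063,0.006],0],
  ],
  gripper=0.8,
)

```text
clock: 17.87
tool_pos: [0.5195, -0.0165, 0.2058]
orientation: [180.0, 0.1, -76.3]
force: [-0.9, -0.1, -1.0]
opening: 0.0702
gripper_force: 0.0
```

>>> send_rows(
  deltas=[
    [[-0.187,0.064,0.007],0],
    [[-0.187,0.064,0.007],0],
    [[-0.187,0.064,0.007],0],
    [[-0.187,0.064,0.007],0],
    [[-0.187,0.064,0.007],0],
  ],
)

```text
clock: 18.28
tool_pos: [0.4354, 0.117, 0.2003]
orientation: [-180.0, 0.1, -76.2]
force: [-0.2, -1.2, -0.7]
opening: 0.0702
gripper_force: 0.0
```

```bash
python3 look.py jar_dowels_center .4382 .114 0; python3 plan.py .4382,.114,.0865,-76.5
```

```text
[0.439  0.1135] 7.6 cost 0.045
t 18.38 pos [0.4372 0.1149 0.2004] rpy [-1.7997e+02  1.0000e-02 -7.6240e+01] j [ 40.   4. -34.   0. -52. -26.] open 0.07 gf 0.0 F [ 0.3 -0.  -0.6]
[0.4382, 0.114, 0.0865, -76.5] call [0.001, -0.001, 0.142] 0.003
```

>>> send_rows(
  deltas=[
    [[0,0,0.03],0],
    [[0,0,0.06],0],
    [[0,0,0.09],0],
    [[0.001,-0.001,0.12],0.003],
    [[0.001,-0.001,0.142],0.003],
  ],
)

```text
clock: 18.8
tool_pos: [0.4387, 0.1117, 0.0847]
orientation: [179.9, -0.0, -76.8]
force: [-0.3, -0.4, 0.4]
opening: 0.0701
gripper_force: 0.0
```

>>> send_rows(
  deltas=[
    [[0,0,0],0],
    [[0,0,0],0],
    [[0,0,0],0],
    [[0,0,0],0],
    [[0,0,0],0],
  ],
  gripper=0,
)

```text
clock: 19.22
tool_pos: [0.4391, 0.1134, 0.0877]
orientation: [-179.9, 0.1, -76.7]
force: [-0.5, 0.5, 0.5]
opening: 0.0421
gripper_force: 0.2
```

>>> send_rows(
  deltas=[
    [[0,0,0],0],
    [[0,0,0],0],
    [[0,0,0],0],
    [[0,0,0],0],
    [[0,0,0],0],
  ],
)

```text
clock: 19.63
tool_pos: [0.4391, 0.1135, 0.0877]
orientation: [-179.9, 0.0, -76.7]
force: [-1.5, -0.9, 6.8]
opening: 0.0416
gripper_force: 30.0
```

>>> send_rows(
  deltas=[
    [[0,0,-0.03],0],
    [[0,0,-0.06],0],
    [[0,0,-0.09],0],
    [[0,0,-0.12],0],
    [[0,0,-0.15],0],
  ],
)

```text
clock: 20.05
tool_pos: [0.4381, 0.1131, 0.2081]
orientation: [-180.0, 0.0, -76.7]
force: [0.4, -0.0, -0.1]
opening: 0.0416
gripper_force: 30.0
```

```bash
python3 plan.py .5883,-.0796,.207,-76.5
```

```text
t 20.05 pos [0.4381 0.1131 0.2081] rpy [-1.7997e+02  3.0000e-02 -7.6700e+01] j [ 40.   4. -33.  -0. -53. -26.] open 0.0416 gf 30.0 F [ 0.4 -0.  -0.1]
[0.5883, -0.0796, 0.207, -76.5] call [0.139, -0.064, 0.001] -0.001
[0.5883, -0.0796, 0.207, -76.5] call [0.139, -0.063, 0.0] -0.001
```

>>> send_rows(
  deltas=[
    [[0.028,-0.013,0],0],
    [[0.056,-0.026,0],0],
    [[0.083,-0.038,0],0],
    [[0.111,-0.051,0],0],
    [[0.139,-0.064,0],0],
  ],
)

```text
clock: 20.47
tool_pos: [0.5142, 0.0159, 0.2071]
orientation: [-179.9, 0.0, -76.7]
force: [0.1, 0.8, -0.3]
opening: 0.0416
gripper_force: 30.0
```

>>> send_rows(
  deltas=[
    [[0.035,-0.016,0],0],
    [[0.07,-0.032,0],0],
    [[0.105,-0.048,0],0],
    [[0.139,-0.063,0],0],
    [[0.139,-0.063,0],0],
  ],
)

```text
clock: 20.88
tool_pos: [0.5907, -0.0831, 0.2064]
orientation: [-180.0, -0.1, -76.8]
force: [0.1, -0.2, -0.6]
opening: 0.0418
gripper_force: 30.0
```

>>> send_rows(
  deltas=[
    [[0,0,0.035],0],
    [[0,0,0.07],0],
    [[0,0,0.105],0],
    [[0,0,0.13],0],
    [[0,0,0.139],0],
  ],
)

```text
clock: 21.3
tool_pos: [0.5864, -0.08, 0.0924]
orientation: [179.7, 0.1, -76.8]
force: [0.4, -0.5, -1.6]
opening: 0.0418
gripper_force: 30.0
```

>>> send_rows(
  deltas=[
    [[0,0,0.001],0],
    [[0,0,0.002],0],
    [[0,0,0.002],0],
    [[0,0,0.002],0],
    [[0,0,0.002],0],
  ],
)

```text
clock: 21.72
tool_pos: [0.5891, -0.0798, 0.0951]
orientation: [-179.9, -0.0, -76.7]
force: [0.2, 0.9, -0.6]
opening: 0.0418
gripper_force: 30.0
```

```bash
python3 plan.py .5883,-.0796,.0917,-76.5
```

```text
t 21.72 pos [ 0.5891 -0.0798  0.0951] rpy [-1.7988e+02 -1.0000e-02 -7.6710e+01] j [ 11.  24. -23.   0. -43.   2.] open 0.0418 gf 30.0 F [ 0.2  0.9 -0.6]
[0.5883, -0.0796, 0.0917, -76.5] call [-0.0, 0.001, 0.004] -0.002
```

>>> send_rows(
  deltas=[
    [[0,0,0.001],0],
    [[0,0,0.002],0],
    [[0,0,0.003],0],
    [[0,0,0.004],0],
    [[0,0,0.004],0],
  ],
)

```text
clock: 22.13
tool_pos: [0.5886, -0.08, 0.0917]
orientation: [-180.0, -0.0, -76.7]
force: [-3.9, 1.1, 9.6]
opening: 0.0411
gripper_force: 30.0
```

>>> send_rows(
  deltas=[
    [[0,0,0.001],0],
    [[0,0,0.001],0],
    [[0,0,0.001],0],
    [[0,0,0.001],0],
    [[0,0,0.001],0],
  ],
)

```text
clock: 22.55
tool_pos: [0.5885, -0.08, 0.0917]
orientation: [-180.0, -0.0, -76.7]
force: [-5.8, 1.5, 16.7]
opening: 0.0413
gripper_force: 30.0
```

>>> send_rows(
  deltas=[
    [[0,0,-0.001],0],
    [[0,0,-0.001],0],
    [[0,0,-0.001],0],
    [[0,0,-0.001],0],
    [[0,0,-0.001],0],
  ],
  gripper=0.68,
)

```text
clock: 22.97
tool_pos: [0.5883, -0.08, 0.0903]
orientation: [180.0, 0.0, -76.7]
force: [0.4, 0.3, -0.3]
opening: 0.0591
gripper_force: 0.0
```

```bash
python3 plan.py .5883,-.0796,.207,-76.5 .4643,-.0031,.2,-104.4
```

```text
t 22.97 pos [ 0.5883 -0.08    0.0903] rpy [179.98   0.   -76.72] j [ 11.  25. -23.  -0. -42.   2.] open 0.0591 gf 0.0 F [ 0.4  0.3 -0.3]
[0.5883, -0.0796, 0.207, -76.5] call [-0.001, -0.0, -0.146] -0.002
[0.4643, -0.0031, 0.2, -104.4] call [-0.129, 0.128, 0.009] 0.31
```

>>> send_rows(
  deltas=[
    [[0,0,-0.03],0],
    [[0,0,-0.06],0],
    [[0,0,-0.09],0],
    [[0,0,-0.12],0],
    [[0,0,-0.146],0],
  ],
)

```text
clock: 23.38
tool_pos: [0.5885, -0.08, 0.2088]
orientation: [-180.0, -0.0, -76.7]
force: [0.4, 0.7, 0.3]
opening: 0.0596
gripper_force: 0.0
```

>>> send_rows(
  deltas=[
    [[-0.129,0.128,0.009],0.31],
    [[-0.129,0.128,0.009],0.31],
    [[-0.129,0.128,0.009],0.31],
    [[-0.129,0.128,0.009],0.31],
    [[-0.129,0.128,0.009],0.31],
  ],
  gripper=0.75,
)

```text
clock: 23.8
tool_pos: [0.4611, -0.0022, 0.2]
orientation: [179.9, 0.0, -105.1]
force: [-0.2, 0.3, -0.2]
opening: 0.0656
gripper_force: 0.0
```

```bash
python3 look.py castor_plain_center .4643 -.0031 60 75 90; python3 plan.py .4643,-.0031,.0865,-104.4
```

```text
[ 0.4637 -0.0035] 76.0 cost 0.031
t 23.9 pos [ 0.4649 -0.0025  0.2007] rpy [-1.7994e+02  3.0000e-02 -1.0443e+02] j [ 24.   5. -32.   0. -52. -39.] open 0.0659 gf 0.0 F [ 0.5 -0.9  0.7]
[0.4643, -0.0031, 0.0865, -104.4] call [0.001, 0.0, 0.143] -0.0
```

View pics/wl.png

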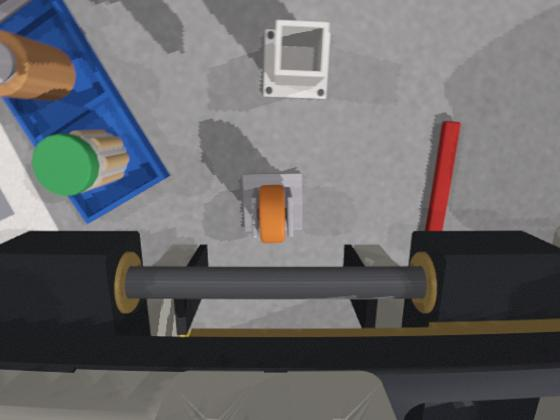

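The plain castor is centred and square at (272,213). The oak foot and green-capped jar stand in the blue tray. Now the grasp.

>>> send_rows(
  deltas=[
    [[0,0,0.03],0],
    [[0,0,0.06],0],
    [[0,0,0.09],0],
    [[0,0,0.12],0],
    [[0,0,0.142],0],
  ],
)

```text
clock: 24.32
tool_pos: [0.4655, -0.0036, 0.0846]
orientation: [179.9, -0.0, -104.5]
force: [-0.0, 1.2, -0.7]
opening: 0.0656
gripper_force: 0.0
```

>>> send_rows(
  deltas=[
    [[0,0,0],0],
    [[0,0,0],0],
    [[0,0,0],0],
    [[0,0,0],0],
    [[0,0,0],0],
  ],
  gripper=0,
)

```text
clock: 24.73
tool_pos: [0.4659, -0.0028, 0.0877]
orientation: [-179.9, 0.1, -104.6]
force: [0.8, -0.3, -0.6]
opening: 0.0379
gripper_force: 0.0
```

>>> send_rows(
  deltas=[
    [[0,0,0],0],
    [[0,0,0],0],
    [[0,0,0],0],
    [[0,0,0],0],
    [[0,0,0],0],
  ],
)

```text
clock: 25.15
tool_pos: [0.4653, -0.0029, 0.0874]
orientation: [-179.9, 0.0, -104.6]
force: [-1.8, -0.1, 7.5]
opening: 0.0294
gripper_force: 30.0
```

>>> send_rows(
  deltas=[
    [[0,0,-0.03],0],
    [[0,0,-0.06],0],
    [[0,0,-0.09],0],
    [[0,0,-0.12],0],
    [[0,0,-0.15],0],
  ],
)

```text
clock: 25.57
tool_pos: [0.4647, -0.0031, 0.2079]
orientation: [-180.0, 0.0, -104.6]
force: [1.1, -0.2, -0.9]
opening: 0.0297
gripper_force: 30.0
```

```bash
python3 plan.py .6153,.1234,.207,-94.8
```

```text
t 25.57 pos [ 0.4647 -0.0031  0.2079] rpy [-1.7999e+02  2.0000e-02 -1.0461e+02] j [ 24.   5. -32.  -0. -53. -39.] open 0.0297 gf 30.0 F [ 1.1 -0.2 -0.9]
[0.6153, 0.1234, 0.207, -94.8] call [-0.1, -0.071, 0.001] -0.054
[0.6153, 0.1234, 0.207, -94.8] call [-0.094, -0.08, 0.0] -0.055
```

>>> send_rows(
  deltas=[
    [[-0.02,-0.014,0],-0.01],
    [[-0.04,-0.028,0],-0.02],
    [[-0.06,-0.043,0],-0.03],
    [[-0.08,-0.057,0],-0.04],
    [[-0.1,-0.071,0],-0.054],
  ],
)

```text
clock: 25.98
tool_pos: [0.5407, 0.0606, 0.2068]
orientation: [-180.0, 0.0, -99.7]
force: [0.3, -0.5, -0.9]
opening: 0.0301
gripper_force: 30.0
```

>>> send_rows(
  deltas=[
    [[-0.024,-0.02,0],-0.014],
    [[-0.047,-0.04,0],-0.028],
    [[-0.071,-0.06,0],-0.042],
    [[-0.094,-0.08,0],-0.055],
    [[-0.094,-0.08,0],-0.055],
  ],
)

```text
clock: 26.4
tool_pos: [0.6188, 0.1258, 0.2061]
orientation: [-179.9, 0.0, -94.6]
force: [1.3, 0.7, -0.6]
opening: 0.0301
gripper_force: 30.0
```

```bash
python3 plan.py .6153,.1234,.0957,-94.8; python3 - <<'E'
from fit import *
p=ctrl.snapshot('wrist'); save(p,'w5'); x0=np.array([.6185,.1613]); q=ctrl.snapshot('side')
for v in (q,):
    m=masks(v,'tray_yellow',x0,.01)
    if m is not None: print(fit([(v,m)],'tray_yellow',x0,[-.08]))
E
```

```text
t 26.4 pos [0.6188 0.1258 0.2061] rpy [-1.7992e+02  1.0000e-02 -9.4640e+01] j [ 29.  20. -12.   0. -58. -34.] open 0.0301 gf 30.0 F [ 1.3  0.7 -0.6]
[0.6153, 0.1234, 0.0957, -94.8] call [0.003, 0.004, 0.138] 0.002
(array([ 0.61873452,  0.15941007, -0.10034801]), np.float64(0.04308524119286983))
```

View pics/w5.png

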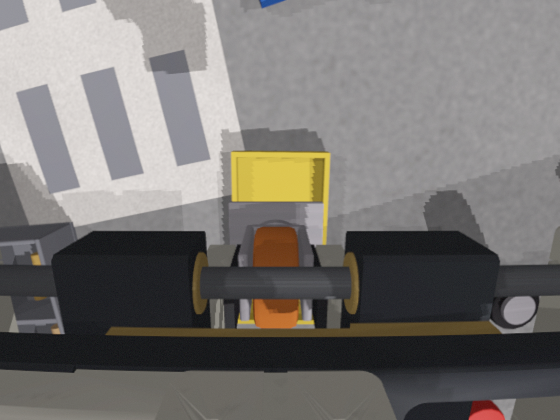

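The castor is centred over the yellow cell nearer the blue tray (rim at columns 232–329), so I'm lowering it.

>>> send_rows(
  deltas=[
    [[0,0,0.035],0],
    [[0,0,0.07],0],
    [[0,0,0.105],0],
    [[0,0,0.13],0],
    [[0,0,0.14],0],
  ],
)

```text
clock: 26.97
tool_pos: [0.6136, 0.1219, 0.0918]
orientation: [179.8, -0.1, -94.9]
force: [-1.2, -0.4, -1.7]
opening: 0.0299
gripper_force: 30.0
```

>>> send_rows(
  deltas=[
    [[0,0,0.001],0],
    [[0,0,0.002],0],
    [[0,0,0.003],0],
    [[0,0,0.003],0],
    [[0,0,0.003],0],
  ],
)

```text
clock: 27.38
tool_pos: [0.6164, 0.1235, 0.0932]
orientation: [-179.9, 0.1, -94.8]
force: [0.0, -0.1, -1.8]
opening: 0.0298
gripper_force: 30.0
```

>>> send_rows(
  deltas=[
    [[0,0,0.001],0],
    [[0,0,0.002],0],
    [[0,0,0.002],0],
    [[0,0,0.002],0],
    [[0,0,0.002],0],
  ],
)

```text
clock: 27.8
tool_pos: [0.6163, 0.1235, 0.0913]
orientation: [-180.0, 0.0, -94.8]
force: [-2.0, 0.8, 5.1]
opening: 0.0298
gripper_force: 30.0
```

>>> send_rows(
  deltas=[
    [[0,0,0],0],
    [[0,0,0],0],
    [[0,0,0],0],
    [[0,0,0],0],
    [[0,0,0],0],
  ],
  gripper=0.6,
)

```text
clock: 28.22
tool_pos: [0.616, 0.1232, 0.0904]
orientation: [180.0, -0.0, -94.8]
force: [-0.0, -0.1, -0.3]
opening: 0.0516
gripper_force: 0.0
```

```bash
python3 plan.py .616,.1235,.207,-94.8 .416,-.106,.2,-107.2
```

```text
t 28.22 pos [0.616  0.1232 0.0904] rpy [ 1.7999e+02 -1.0000e-02 -9.4810e+01] j [ 29.  27. -19.  -0. -44. -34.] open 0.0516 gf 0.0 F [-0.  -0.1 -0.3]
[0.616, 0.1235, 0.207, -94.8] call [-0.0, -0.0, -0.146] -0.0
[0.416, -0.106, 0.2, -107.2] call [0.153, 0.113, 0.004] 0.069
[0.416, -0.106, 0.2, -107.2] call [0.165, 0.095, 0.005] 0.069
```

>>> send_rows(
  deltas=[
    [[0,0,-0.03],0],
    [[0,0,-0.06],0],
    [[0,0,-0.09],0],
    [[0,0,-0.12],0],
    [[0,0,-0.146],0],
  ],
)

```text
clock: 28.63
tool_pos: [0.6161, 0.1233, 0.209]
orientation: [-180.0, 0.0, -94.8]
force: [0.5, 0.1, -0.1]
opening: 0.0529
gripper_force: 0.0
```

>>> send_rows(
  deltas=[
    [[0.153,0.113,0.004],0.069],
    [[0.153,0.113,0.004],0.069],
    [[0.153,0.113,0.004],0.069],
    [[0.153,0.113,0.004],0.069],
    [[0.153,0.113,0.004],0.069],
  ],
  gripper=0.8,
)

```text
clock: 29.05
tool_pos: [0.5116, 0.0058, 0.2041]
orientation: [179.9, -0.0, -101.2]
force: [-0.7, 0.6, 0.0]
opening: 0.0698
gripper_force: 0.0
```

>>> send_rows(
  deltas=[
    [[0.165,0.095,0.005],0.069],
    [[0.165,0.095,0.005],0.069],
    [[0.165,0.095,0.005],0.069],
    [[0.165,0.095,0.005],0.069],
    [[0.165,0.095,0.005],0.069],
  ],
)

```text
clock: 29.47
tool_pos: [0.412, -0.1085, 0.1999]
orientation: [179.9, -0.0, -107.4]
force: [0.7, 0.1, -0.1]
opening: 0.0699
gripper_force: 0.0
```

```bash
python3 look.py socket_center .416 -.106 -30 -17 0; python3 plan.py .416,-.106,.0865,-107.2
```

```text
[ 0.4162 -0.106 ] -16.8 cost 0.031
t 29.57 pos [ 0.4157 -0.1067  0.2006] rpy [-1.7993e+02  3.0000e-02 -1.0732e+02] j [ 12.   2. -36.   0. -52. -29.] open 0.0701 gf 0.0 F [-0.4  0.3 -0.1]
[0.416, -0.106, 0.0865, -107.2] call [-0.001, -0.0, 0.143] -0.001
```

>>> send_rows(
  deltas=[
    [[0,0,0.03],0],
    [[0,0,0.06],0],
    [[0,0,0.09],0],
    [[0,0,0.12],0],
    [[-0.001,0,0.142],-0.004],
  ],
)

```text
clock: 29.98
tool_pos: [0.4167, -0.1047, 0.0849]
orientation: [180.0, -0.0, -106.8]
force: [-0.9, 0.3, 0.8]
opening: 0.07
gripper_force: 0.0
```

>>> send_rows(
  deltas=[
    [[0,0,0],0],
    [[0,0,0],0],
    [[0,0,0],0],
    [[0,0,0],0],
    [[0,0,0],0],
  ],
  gripper=0,
)

```text
clock: 30.4
tool_pos: [0.417, -0.1051, 0.0877]
orientation: [-179.9, 0.1, -106.9]
force: [-0.7, -0.3, -0.1]
opening: 0.0423
gripper_force: 0.0
```

>>> send_rows(
  deltas=[
    [[0,0,0],0],
    [[0,0,0],0],
    [[0,0,0],0],
    [[0,0,0],0],
    [[0,0,0],0],
  ],
)

```text
clock: 30.82
tool_pos: [0.4164, -0.1053, 0.0873]
orientation: [-179.9, 0.0, -106.9]
force: [-1.5, 2.0, 8.1]
opening: 0.0316
gripper_force: 30.0
```

>>> send_rows(
  deltas=[
    [[0,0,-0.03],0],
    [[0,0,-0.06],0],
    [[0,0,-0.09],0],
    [[0,0,-0.12],0],
    [[0,0,-0.15],0],
  ],
)

```text
clock: 31.23
tool_pos: [0.4155, -0.1055, 0.2079]
orientation: [180.0, 0.0, -106.9]
force: [0.8, -0.2, -2.0]
opening: 0.0319
gripper_force: 30.0
```

```bash
python3 plan.py .622,.1985,.207,-94.8
```

```text
t 31.23 pos [ 0.4155 -0.1055  0.2079] rpy [ 1.8000e+02  1.0000e-02 -1.0689e+02] j [ 12.   1. -36.  -0. -53. -29.] open 0.0319 gf 30.0 F [ 0.8 -0.2 -2. ]
[0.622, 0.1985, 0.207, -94.8] call [-0.219, -0.068, 0.001] -0.067
[0.622, 0.1985, 0.207, -94.8] call [-0.211, -0.091, 0.0] -0.067
```

>>> send_rows(
  deltas=[
    [[-0.044,-0.014,0],-0.013],
    [[-0.088,-0.027,0],-0.027],
    [[-0.131,-0.041,0],-0.04],
    [[-0.175,-0.054,0],-0.054],
    [[-0.219,-0.068,0],-0.067],
  ],
)

```text
clock: 31.65
tool_pos: [0.5193, 0.0479, 0.2068]
orientation: [-180.0, 0.0, -100.8]
force: [-0.1, -1.6, -2.3]
opening: 0.0318
gripper_force: 30.0
```

>>> send_rows(
  deltas=[
    [[-0.045,-0.019,0],-0.014],
    [[-0.09,-0.039,0],-0.028],
    [[-0.135,-0.058,0],-0.042],
    [[-0.18,-0.078,0],-0.057],
    [[-0.211,-0.091,0],-0.067],
  ],
)

```text
clock: 32.07
tool_pos: [0.6236, 0.2013, 0.2061]
orientation: [-180.0, 0.0, -94.7]
force: [0.6, -0.8, -1.6]
opening: 0.0319
gripper_force: 30.0
```

>>> send_rows(
  deltas=[
    [[0,0,0.035],0],
    [[0,0,0.07],0],
    [[0,0,0.1],0],
    [[0,0,0.11],0],
    [[0,0,0.11],0],
  ],
)

```text
clock: 32.48
tool_pos: [0.6208, 0.1978, 0.1159]
orientation: [179.8, -0.2, -94.8]
force: [-0.3, -0.2, -1.4]
opening: 0.0321
gripper_force: 30.0
```

```bash
python3 plan.py .622,.1985,.0957,-94.8; python3 - <<'E'
from h import *
p=ctrl.snapshot('wrist'); save(p,'w6')
E
```

```text
t 32.48 pos [0.6208 0.1978 0.1159] rpy [ 1.7976e+02 -1.7000e-01 -9.4830e+01] j [ 35.  27. -14.  -0. -49. -40.] open 0.0321 gf 30.0 F [-0.3 -0.2 -1.4]
[0.622, 0.1985, 0.0957, -94.8] call [-0.001, -0.001, 0.025] -0.0
```

View pics/w6.png

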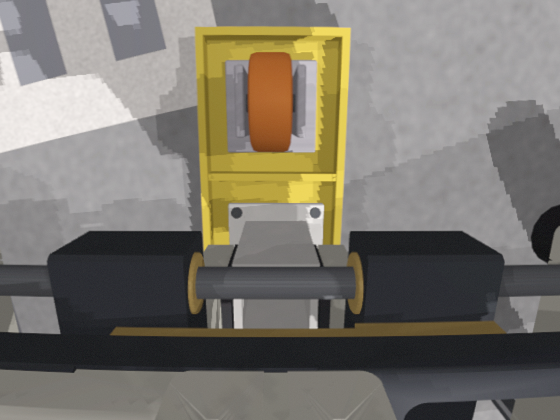

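The orange castor sits flat in its cell at (270,105), and the socket is centred over the other cell. Lowering it.

>>> send_rows(
  deltas=[
    [[0,0,0.01],0],
    [[0,0,0.02],0],
    [[0,0,0.028],0],
    [[0,0,0.03],0],
    [[0,0,0.03],0],
  ],
)

```text
clock: 32.95
tool_pos: [0.622, 0.1984, 0.0942]
orientation: [180.0, -0.0, -94.8]
force: [-0.3, -0.3, -1.6]
opening: 0.0318
gripper_force: 30.0
```

>>> send_rows(
  deltas=[
    [[0,0,0.001],0],
    [[0,0,0.002],0],
    [[0,0,0.003],0],
    [[0,0,0.003],0],
    [[0,0,0.003],0],
  ],
)

```text
clock: 33.37
tool_pos: [0.6223, 0.1986, 0.0923]
orientation: [-180.0, 0.0, -94.8]
force: [-0.5, 1.0, -1.9]
opening: 0.0318
gripper_force: 30.0
```

>>> send_rows(
  deltas=[
    [[0,0,0.001],0],
    [[0,0,0.002],0],
    [[0,0,0.002],0],
    [[0,0,0.002],0],
    [[0,0,0.002],0],
  ],
)

```text
clock: 33.78
tool_pos: [0.6224, 0.1987, 0.0914]
orientation: [-180.0, 0.0, -94.8]
force: [-2.8, -0.4, 5.4]
opening: 0.0318
gripper_force: 30.0
```

Contact force is 5 N. I'll release, lift and move clear for a final look.

>>> send_rows(
  deltas=[
    [[0,0,0],0],
    [[0,0,0],0],
    [[0,0,0],0],
    [[0,0,0],0],
    [[0,0,0],0],
  ],
  gripper=0.6,
)

```text
clock: 34.2
tool_pos: [0.6222, 0.1986, 0.0904]
orientation: [180.0, -0.0, -94.8]
force: [0.5, -0.2, 0.5]
opening: 0.0519
gripper_force: 0.0
```

>>> send_rows(
  deltas=[
    [[0,0,-0.03],0],
    [[0,0,-0.06],0],
    [[0,0,-0.1],0],
    [[0,0,-0.14],0],
    [[0,0,-0.18],0],
  ],
)

```text
clock: 34.62
tool_pos: [0.622, 0.1985, 0.2358]
orientation: [180.0, -0.0, -94.8]
force: [0.3, 1.1, -0.5]
opening: 0.0528
gripper_force: 0.0
```

>>> send_rows(
  deltas=[
    [[-0.2,0,0],0],
    [[-0.2,0,0],0],
    [[-0.2,0,0],0],
    [[-0.2,0,0],0],
    [[-0.2,0,0],0],
  ],
)

```text
clock: 35.03
tool_pos: [0.6355, 0.3639, 0.2334]
orientation: [-180.0, 0.0, -94.6]
force: [0.0, -1.2, -0.2]
opening: 0.0526
gripper_force: 0.0
```

>>> send_rows(
  deltas=[
    [[-0.2,0.1,0],0],
    [[-0.2,0.1,0],0],
    [[-0.2,0.1,0],0],
    [[-0.2,0.1,0],0],
    [[-0.2,0.1,0],0],
  ],
)

```text
clock: 35.45
tool_pos: [0.5666, 0.5292, 0.2337]
orientation: [180.0, 0.0, -94.6]
force: [0.5, -1.3, -0.3]
opening: 0.0528
gripper_force: 0.0
```

```bash
python3 - <<'E'
from h import *
p=ctrl.snapshot('top'); s=ctrl.snapshot('side')
a=cv2.resize(p['color'][90:290,120:480,::-1],(792,440)); b=s['color'][100:400,100:420,::-1]
cv2.imwrite('pics/f1.png',a); cv2.imwrite('pics/f2.png',cv2.resize(b,(640,600)))
E
```

```text
(no output)
```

View pics/f1.png

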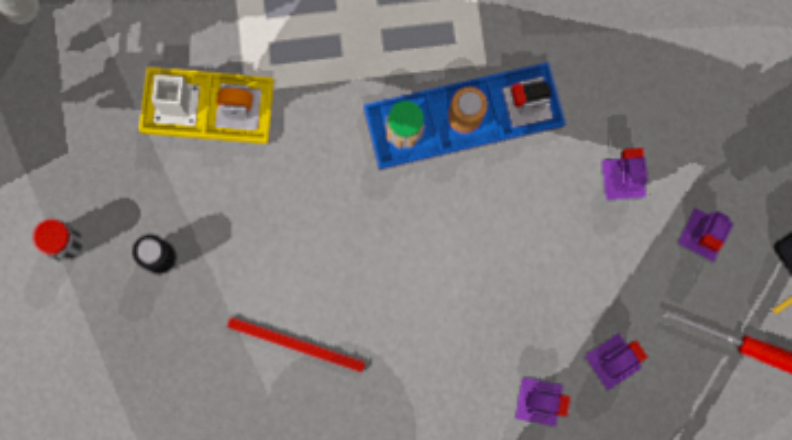

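View pics/f2.png

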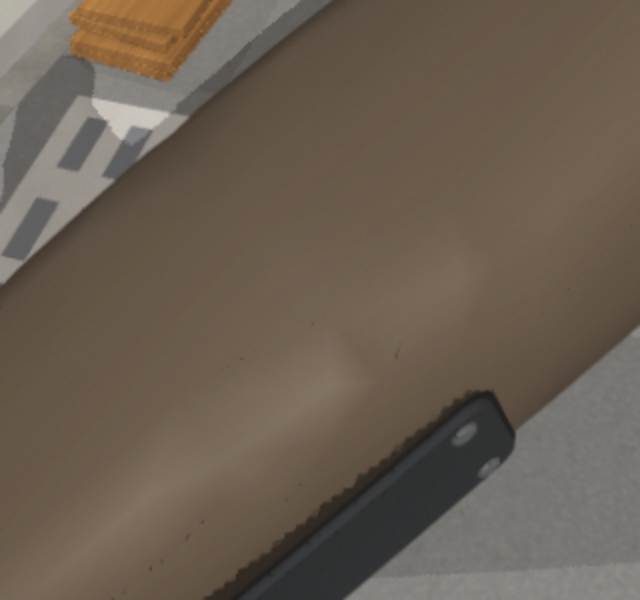

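The top view shows every part upright in its own cell: socket (172,98) and orange castor (236,103) in yellow; jar (405,123), oak foot (468,107) and braked castor (530,98) in blue. The black foot, red-capped jar and purple castors are where they were. The arm blocks the side view.

```bash
python3 -c "
from plant import ctrl
print(ctrl.close_job())"
```

```text
the job is handed in; nothing more can be done
None
```

I placed all five parts upright in their own cells of the right trays and handed the job in at about 35 s of the 128 s allowed; the black foot, red-capped jar and purple castors were left untouched.

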